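Drain a dishwasher tank: select it, then hold the dump valve open

ROBOT

A 6-joint arm with a two-finger parallel gripper is mounted at the origin on the work surface. World frame = base frame: x ahead of the robot, y to its left, z up, the work surface at z = 0. Lengths are in m, angles in rad, forces in N, time in s.
With the tool pointing down it reaches from about 0.275 to 0.975 m from the base axis. Payload 8.4 kg.
Tool frame: the origin (TCP) lies midway between the tips of the shut fingers; the grasp point (between the pads) lies 19 mm behind it; z points along the fingers, y is the line along which they close (so a half turn about z gives the same grasp; the last joint's range is limited). The gripper opens to 92 mm and grips with 3 to 60 N. Pads are 20 mm wide; open, the fingers measure 128 mm over their backs; the gripper's body (75 mm by 189 mm) begins 69 mm behind the grasp point.
Start: joints at [1.146, 0.353, 1.633, -0, 1.155, -0.002], TCP at [0.256, 0.57, 0.215] pointing down, gripper open.
Joint ranges: [-2.63, 2.63], [-0.92, 2.1], [0.06, 2.66], [-1.3, 4.44], [0, 2.69], [-3.02, 3.02]. Speed limits (rad/s): [2.22, 2.22, 2.79, 3.14, 3.14, 3.14].

INTERFACE

Orientations are given as [roll, pitch, yaw] about the fixed x, y, z axes, in that order (R = Rz(yaw) Ry(pitch) Rx(roll)).
In Python, from station import read_state, snapshot, get_calibration, job_done, spot_in gives the robot as it stands.
- The arm moves only by the shell command python3 -m creep 'ROWS' [FORCE]. ROWS is JSON, a list that holds one entry, the list of rows, each a list of 5 numbers: the finger opening in mm, from 0 to 91.9, then the shift along the tool's x, y, z in mm, then the turn about the tool's z in rad. In form: [[[fingers, tx, ty, tz, turn], ...]]. A call has 1 to 20 rows; each row shifts and turns the commanded pose from where the row before left it, along the tool's axes as they then stand; what a row does not reach is not made up. A row lasts 1/8 s, in which the tool goes at most 62.5 mm and 10.7 degrees, less where a joint would pass 70% of its speed; a pose out of reach is approached as far as the arm can. A call with a gripper value outside its range is refused whole. The fingers move at their own pace and stop on an object; FORCE is the grip in N (left out, the last holds). Time passes only in rows, so rows that do not move let the fingers close. It gives the time, the measured TCP pose, the force, the opening and the grip force at its end, in the units of the state.
- read_state(): the state, without advancing time (a new reading comes with each control period).
- snapshot(name): name is "scene" or "top"; returns the picture (400x640x3 uint8, blue, green, red); there is no depth.
- get_calibration(name): a dict with "fx", "fy", "cx", "cy" (pixels), "view" (4x4, takes a point from world to camera coordinates). Camera axes: x right, y down, z forward; pixel columns grow to the right and rows downward; lengths in m; the calibration is good to about 2 mm. A picture is of the moment at which its call begins. get_calibration takes no time and is no camera call.
- job_done(): hands the job in; it is judged then, once.
Trained networks look in the newest picture that a camera, given by its name, has taken for a name from the list of things; names that differ only in an ending like _2 or _b are one class to them, and where a whole thing is asked for, a point or a joint stands for the part that bears it (a point fixed in the world has none). Each returns a list of dicts, best first, with "p" (0 to 1); they miss things now and then, are a little off and sometimes report something else, mostly with a low value. They report only what shows in the picture. A call takes as long as a camera call.
- spot_in(camera, query): "position" ([x, y, z] in m, in world coordinates, good to about 4 mm: the middle of the surface that is visible of it).
The state is a dict: "time": time; "joint_positions": joint angles; "joint_velocities": joint speeds; "effort": joint torques, N m; "tcp_pos": TCP position; "ee_rot": TCP orientation; "contact_force": force on the tool from outside, world axes, zero at the start; "ft_torque": the same for the moment, N m; "finger_gap": finger opening in m; "gripper_force": force on a finger pad.
Only numpy, scipy, OpenCV 4.12 (cv2) and the standard library are available. Lean on these libraries where they do the work, as an engineer would, in place of code of your own. Each camera call takes 0.05 s, during which the arm holds its last target. There are 200 camera calls.

TASK

Drain the dishwasher tank that is marked green: throw the black-knobbed selector lever on the grey box until it clicks into the notch whose stud is green and let go of it, and only then pull the red spring-return handle of the blue dump valve out until its crossbar is level with the green mark on the rail beside it. The handle springs shut if released, so finish holding it still at the mark, and leave the dishes and washing tools where they are.

Things in the scene. Friction and masses are not known exactly. Their poses are not given: they have to be found in the camera images.
- knob (a point): centre of the selector lever's upright black knob, a cylinder 24 mm across and 52 mm high standing on the end of a flat steel arm; the arm's top lies 28 mm below this point, the knob's top 24 mm above it. It is 100 mm from the pivot and swings level, in a circle about it
- lever_pivot (a point): point on the selector lever's upright pivot axis. The x and y axes are those of the grey box (240 x 200 mm, 90 mm high; the lever points to its -x side, the side nearer the robot). The box's top lies 30 mm below this point
- pointer (a point): point on the lever's line 140 mm from the pivot, at the end of its red pointer (5 mm wide); when the lever is in a notch this point stands right above that notch's stud
- selector_lever (a joint): angle of the selector lever in rad, growing anticlockwise seen from above. It starts at 0 (off, the notch without a stud); the other two notches are at 0.6 (lever straight towards box -x) and 1.2. A sprung detent holds the lever in each notch and draws it there from up to about 0.2 rad away; moving it out takes about 4 N at the knob
- stud_green: green stud, a disc 24 mm across and 7 mm high on the box's top, 140 mm from the pivot, marking the notch to use; it may be at either the 0.6 or the 1.2 notch; origin at the centre of its underside
- stud_white: white stud of the same size marking the other notch (not to be used)
- crossbar (a point): middle of the red crossbar of the D-shaped pull handle: a round bar 16 mm thick, 138 mm long along this point's y, level, 80 mm above the table. Two 10 mm rods run back from it (+x) at 45 mm either side, the space between them open down to the table. When fully in, the blue box's face (box 100 mm high, 190 mm wide) is 67 mm behind the bar's middle. Site axes: x points from the bar into the box, so the handle is pulled towards -x; z up
- dump_handle (a joint): how far the handle is pulled out, in m, 0 = fully in, at most 0.11. The spring pulls it back with about 6 N when in, rising by 0.9 N per 10 mm, and shuts it if released
- mark: clip with a thin green upright fin (5 mm thick along x, 30 mm wide along y, its top 86 mm above the table) on the rail beside the handle's path, 84 mm to the +y side of the handle's middle line; its origin lies at the fin's middle plane, 46 mm above the table; axes as the crossbar's. The handle is out to the mark when the crossbar's middle has x = 0 in this frame, which takes a pull of 40 to 80 mm
- cup_c (a point): small open steel cup, 72 mm across, 80 mm high; a bystander, to be left alone; this point is at its middle
- bowl_c (a point): steel bowl, 130 mm across, 55 mm high; a bystander, to be left alone; this point is at its middle
- mug_c (a point): white mug, 80 mm across plus its handle, 90 mm high; a bystander, to be left alone; this point is at its middle
- detergent_c (a point): blue detergent bottle, 70 mm across, 190 mm high; a bystander, to be left alone; this point is at its middle
- brush_c (a point): washing brush lying flat; a bystander, to be left alone; this point is at its middle
- spoon_c (a point): serving spoon lying flat; a bystander, to be left alone; this point is at its middle

How it is judged:
By the outcome, as a careful person would: the job done as asked, in the order asked, and still so for the second after the job is handed in, while the arm keeps its last pose, push and grip.
It also fails if it takes over 48 s, if anything falls off the work surface, if the arm or the gripper's body presses on something with over 40 N, if the wrist force passes 120 N, or if a joint passes its speed limit or range.

## Working session

There is one attempt and no reset: what is moved stays moved. The work goes in short steps, Python scripts to look and compute and a shell command to move; the robot and the scene stay as the last step left them, time stands still between calls to the robot, and variables do not carry over. Pictures are saved under pics/ and viewed, at most 10 in all, crops included, and the job is handed in when it is done.

```bash
mkdir -p pics; python3 - <<'E'
from station import *
import cv2
for c in("scene","top"):
    cv2.imwrite(f"pics/{c}0.png",snapshot(c))
    for q in("knob","lever_pivot","pointer","stud_green","stud_white","crossbar","mark","detergent_c","mug_c","cup_c","bowl_c","brush_c","spoon_c"):
        r=spot_in(c,q)
        print(c,q,[( [round(float(v),3) for v in d["position"]],round(d["p"],2)) for d in r[:2]])
s=read_state();print(s["time"],s["tcp_pos"],s["ee_rot"])
E
```

```text
scene knob [([0.671, 0.288, 0.121], 0.84)]
scene lever_pivot [([0.696, 0.273, 0.088], 0.6)]
scene pointer [([0.676, 0.285, 0.121], 0.97)]
scene stud_green []
scene stud_white [([0.81, 0.004, 0.13], 0.66), ([0.565, 0.274, 0.094], 0.37)]
scene crossbar [([0.563, -0.246, 0.088], 0.71)]
scene mark []
scene detergent_c [([0.806, 0.006, 0.125], 0.65)]
scene mug_c [([0.363, -0.46, 0.056], 0.59)]
scene cup_c [([0.563, 0.276, 0.096], 0.64), ([0.427, -0.004, 0.045], 0.56)]
scene bowl_c [([0.274, 0.42, 0.027], 0.84)]
scene brush_c [([0.327, -0.253, 0.013], 0.77), ([0.43, -0.005, 0.051], 0.17)]
scene spoon_c []
top knob [([0.665, 0.284, 0.121], 0.64)]
top lever_pivot [([0.657, 0.254, 0.089], 0.66), ([0.557, -0.252, 0.082], 0.28)]
top pointer [([0.662, 0.288, 0.122], 0.7), ([0.319, -0.254, 0.017], 0.28)]
top stud_green [([0.666, 0.286, 0.122], 0.68), ([0.573, 0.192, 0.095], 0.46)]
top stud_white [([0.561, 0.272, 0.095], 0.48)]
top crossbar [([0.558, -0.253, 0.084], 0.57)]
top mark [([0.56, 0.272, 0.096], 0.6), ([0.662, 0.284, 0.121], 0.49)]
top detergent_c [([0.774, -0.017, 0.127], 0.63)]
top mug_c [([0.362, -0.474, 0.04], 0.72)]
top cup_c [([0.436, 0.001, 0.015], 0.72)]
top bowl_c [([0.293, 0.434, 0.023], 0.71), ([0.662, 0.284, 0.124], 0.57)]
top brush_c [([0.32, -0.256, 0.019], 0.89), ([0.665, 0.284, 0.12], 0.67)]
top spoon_c [([0.325, 0.272, 0.014], 0.83)]
1.4 [0.25644263 0.56995926 0.2145749 ] [-3.14157179e+00  1.71353918e-05  2.71883375e+00]
```

View pics/top0.png

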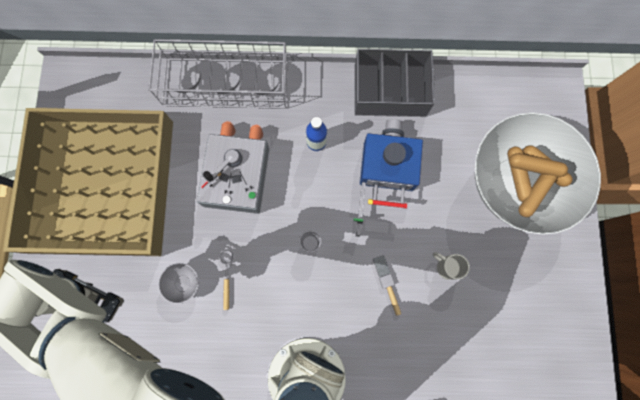

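View pics/scene0.png

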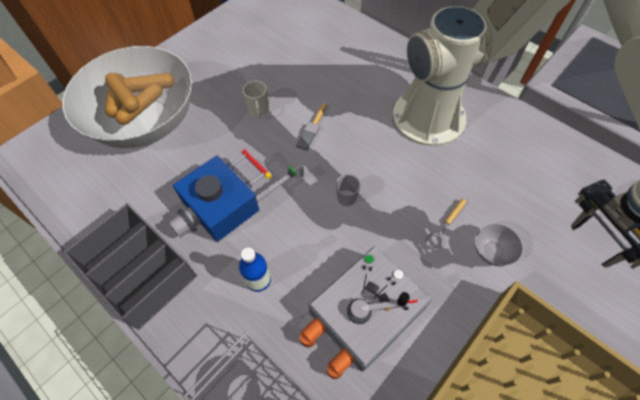

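Top view: the knob is at about (207,176), pivot (233,157), white stud (227,199), green stud (252,195), crossbar (388,204) and green mark (359,220). Green is therefore the 1.2 notch. Next I'll view enlarged crops.

```bash
cat > h.py <<'E'
import numpy as np
from station import *
def ray(c,u,v):
    k=get_calibration(c);V=np.array(k["view"]);R,t=V[:3,:3],V[:3,3]
    return -R.T@t, R.T@np.array([(u-k["cx"])/k["fx"],(v-k["cy"])/k["fy"],1])
def plane(c,u,v,z):
    o,d=ray(c,u,v); return o+d*(z-o[2])/d[2]
def tri(a,b):
    A=0;B=0
    for c,p in(("top",a),("scene",b)):
        o,d=ray(c,*p);d=d/np.linalg.norm(d);P=np.eye(3)-np.outer(d,d);A=A+P;B=B+P@o
    return np.linalg.solve(A,B)
def proj(c,p):
    k=get_calibration(c);V=np.array(k["view"]);q=V[:3,:3]@p+V[:3,3]
    return np.array([k["fx"]*q[0]/q[2]+k["cx"],k["fy"]*q[1]/q[2]+k["cy"]])
E
python3 - <<'E'
import cv2,numpy as np
from h import *
t=cv2.imread("pics/top0.png");s=cv2.imread("pics/scene0.png")
def cr(i,x,y,w=80,h=60): return cv2.resize(i[y:y+h,x:x+w],None,fx=5,fy=5,interpolation=cv2.INTER_CUBIC)
cv2.imwrite("pics/crop0.png",np.vstack([np.hstack([cr(t,195,150),cr(t,340,175)]),np.hstack([cr(s,345,252),cr(s,230,140)])]))
# colour blobs
for n,im in(("top",t),("scene",s)):
    hsv=cv2.cvtColor(im,cv2.COLOR_BGR2HSV)
    for cn,lo,hi in(("green",(45,120,60),(80,255,255)),("red",(0,170,120),(5,255,255)),("red2",(174,170,120),(180,255,255)),("yel",(22,150,120),(35,255,255))):
        k,_,st,ce=cv2.connectedComponentsWithStats(cv2.inRange(hsv,lo,hi))
        for i in range(1,k):
            if st[i,4]>5: print(n,cn,st[i],ce[i].round(1))
E
```

```text
top green [249 193   6   5  24] [251.7 195. ]
top green [355 219   7   2  10] [358.  219.5]
top red [373 201  33   7  89] [389.4 203.6]
top yel [369 200   3   4  11] [370.1 201.4]
scene green [289 167   6   7  16] [291.8 169.8]
scene green [365 256   8   7  44] [368.7 258.7]
scene red [244 151   4   4   7] [245.3 152.3]
scene red [249 156   4   6   8] [250.4 158. ]
scene red [256 163   8   9  19] [259.5 166.9]
scene red [408 301   8   1   8] [411.5 301. ]
scene red2 [247 154  11  11  27] [251.6 159.1]
scene yel [266 173   5   5  22] [268.1 175.1]
```

View pics/crop0.png

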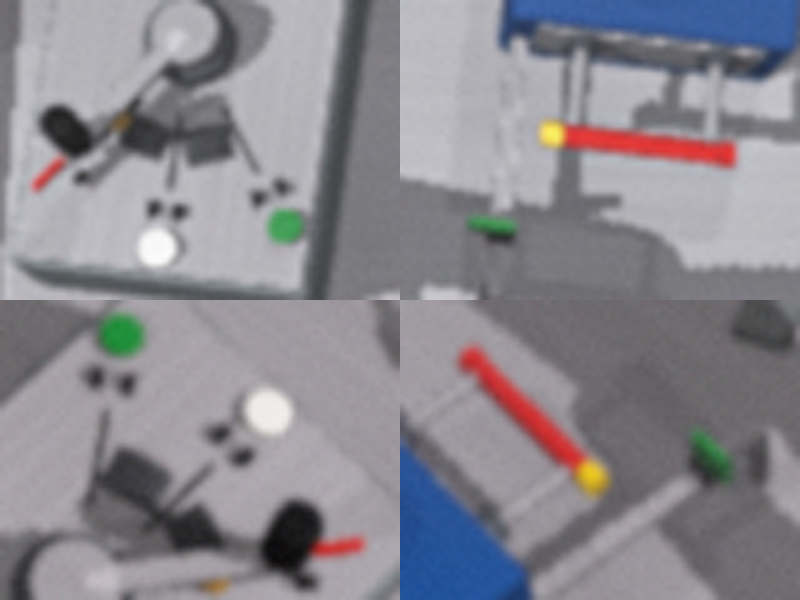

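The crops show the knob at top (208,176) / scene (403,299), the green stud at top (252,195) and the white stud at (226,199). The bar runs from (368,202) to (407,206), and the fin top is at (358,220).

```bash
python3 - <<'E'
from h import *
np.set_printoptions(precision=4,suppress=True)
print("knob",tri((208,176),(403.4,299.4)),"hubtop",tri((232.2,157.4),(359.4,308)),"tip",tri((202,187.4),(417.4,300.8)))
G=(tri((252.2,195.2),(369.4,259)));W=tri((226.4,199.4),(398.4,274));print("G",G,plane("top",252.2,195.2,.097),plane("scene",369.4,259,.097),"W",W,plane("top",226.4,199.4,.097),plane("scene",398.4,274,.097))
G=(plane("top",252.2,195.2,.097)+plane("scene",369.4,259,.097))[:2]/2;W=(plane("top",226.4,199.4,.097)+plane("scene",398.4,274,.097))[:2]/2
print("dist",np.linalg.norm(G-W),"expect",.28*np.sin(.3))
m=(G+W)/2;d=G-W;n=np.array([-d[1],d[0]]);n/=np.linalg.norm(n)
if n[0]<0:n=-n
P=m+n*.14*np.cos(.3);aG=np.arctan2(*(G-P)[::-1]);aW=np.arctan2(*(W-P)[::-1])
print("pivot",P,aG,aW,"knob:",[ (P+.1*np.array([np.cos(a),np.sin(a)])) for a in (aG-1.2,aG-.6,aG)])
a,b=tri((368.2,201.6),(243,151)),0
A=tri((368.2,201.6),(270,176));B=tri((407,206),(243,151));print("bar",A,B,(A+B)/2,np.linalg.norm(A-B),"yaw",np.arctan2(A[1]-B[1],A[0]-B[0])-np.pi/2)
for z in(.08,.088):print([plane("top",*p,z) for p in((368.2,201.6),(407,206))],[plane("scene",*p,z) for p in((270,176),(243,151))])
print("fin",tri((358.4,220),(292.4,171.4)),plane("top",358.4,219.5,.086))
E
```

```text
knob [0.6231 0.3237 0.1438] hubtop [0.6973 0.2573 0.1082] tip [0.5927 0.3488 0.113 ]
G [0.576  0.191  0.0862] [0.574  0.1889 0.097 ] [0.5798 0.1934 0.097 ] W [0.5598 0.2727 0.0904] [0.5583 0.2716 0.097 ] [0.5626 0.2731 0.097 ]
dist 0.08283240014475447 expect 0.08274565786517508
pivot [0.6998 0.2583] -2.6415132025492594 3.0410802440838416 knob: [array([0.6233, 0.3227]), array([0.6003, 0.2682]), array([0.612 , 0.2103])]
bar [ 0.5643 -0.1901  0.0784] [ 0.5533 -0.3191  0.0739] [ 0.5588 -0.2546  0.0761] 0.12952738832596603 yaw -0.08476298433145923
[array([ 0.564, -0.19 ,  0.08 ]), array([ 0.5519, -0.3175,  0.08  ])] [array([ 0.5648, -0.1891,  0.08  ]), array([ 0.5559, -0.3153,  0.08  ])]
[array([ 0.5624, -0.189 ,  0.088 ]), array([ 0.5504, -0.3158,  0.088 ])] [array([ 0.5679, -0.1847,  0.088 ]), array([ 0.559, -0.31 ,  0.088])]
fin [ 0.5039 -0.1586  0.0666] [ 0.5029 -0.1573  0.086 ]
```

```bash
python3 -m creep '[[[70,0,0,0,-0.141],[70,0,0,0,-0.141],[70,0,0,0,-0.141],[70,-20,-13,0,0],[70,-35,-24,0,0],[70,-35,-24,0,0],[70,-35,-24,0,0],[70,-35,-24,0,0],[70,-35,-24,0,0],[70,-35,-24,0,0],[70,-35,-24,0,0],[70,-35,-24,0,0],[70,-35,-24,0,0],[70,-22,-13,0,0],[70,-10,-5,0,0],[70,0,0,0,0],[70,0,0,0,0]]]'; python3 - <<'E'
from h import *;import cv2
t=snapshot("top");s=snapshot("scene")
f=lambda i,x,y:cv2.resize(i[y:y+120,x:x+100],None,fx=4,fy=4,interpolation=cv2.INTER_CUBIC)
cv2.imwrite("pics/a.png",np.hstack([f(t,170,110),f(s,345,220)]))
q=read_state();print(q["tcp_pos"],q["ee_rot"],q["joint_positions"],[proj(c,np.array(q["tcp_pos"])) for c in("top","scene")])
E
```

```text
time: 3.52
tcp_pos: [0.6225, 0.3239, 0.2145]
ee_rot: [3.141, -0.001, -3.14]
contact_force: [-0.3, 0.5, 0.1]
finger_gap: 0.0702
gripper_force: 0.0
[0.62260462 0.32387382 0.21466606] [ 3.14152950e+00 -2.88457523e-04 -3.14023829e+00] [ 4.77436468e-01  4.72098496e-01  1.45195794e+00  2.00707634e-04
  1.21776366e+00 -1.09478363e+00] [array([202.0285934 , 170.10363634]), array([408.90968317, 289.88693637])]
```

View pics/a.png

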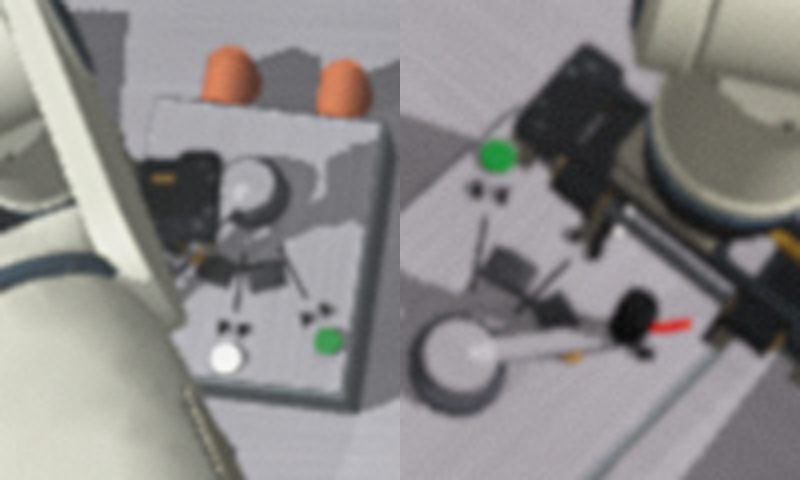

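The scene crop shows the two fingertips straddling the knob, with their midpoint at about px (412,289), as projected. Next I descend and grip.

```bash
python3 -m creep '[[[70,0,0,20,0],[70,0,0,30,0],[70,0,0,22,0],[70,0,0,10,0],[70,0,0,0,0],[20,0,0,0,0],[20,0,0,0,0],[20,0,0,0,0],[20,0,0,0,0],[20,0,0,0,0],[20,0,0,0,0]]]' 25
```

```text
time: 5.0
tcp_pos: [0.6236, 0.3224, 0.1327]
ee_rot: [-3.141, 0.0, -3.141]
contact_force: [0.1, -4.9, 1.4]
finger_gap: 0.0234
gripper_force: 25.0
```

```bash
python3 -m creep '[[[20,7.2,-9.6,0,0],[20,6,-10.4,0,0],[20,4.7,-11.1,0,0],[20,3.3,-11.5,0,0],[20,1.9,-11.8,0,0],[20,0.5,-12,0,0],[20,-1,-12,0,0],[20,-2.4,-11.8,0,0],[20,-3.8,-11.4,0,0],[20,-5.1,-10.8,0,0],[20,0,0,0,0],[20,0,0,0,0]]]'
```

```text
time: 6.5
tcp_pos: [0.6121, 0.2099, 0.1327]
ee_rot: [-3.14, -0.0, -3.141]
contact_force: [-0.6, -6.0, 3.4]
finger_gap: 0.0237
gripper_force: 25.0
```

```bash
python3 -m creep '[[[70,0,0,0,0],[70,0,0,0,0],[70,0,0,0,0],[70,0,0,0,0],[70,0,0,-20,0],[70,0,0,-40,0],[70,0,0,-25,0],[70,20,-20,0,0],[70,30,-40,0,0],[70,30,-40,0,0],[70,20,-40,0,0],[70,0,-40,0,0],[70,0,-20,0,0]]]'; python3 - <<'E'
from h import *;import cv2
t=snapshot("top");s=snapshot("scene")
f=lambda i,x,y:cv2.resize(i[y:y+120,x:x+100],None,fx=4,fy=4,interpolation=cv2.INTER_CUBIC)
cv2.imwrite("pics/b.png",np.hstack([f(t,190,110),f(s,335,220)]))
E
```

```text
time: 8.12
tcp_pos: [0.5124, 0.009, 0.2193]
ee_rot: [-3.141, 0.002, 3.141]
contact_force: [0.1, -0.5, 0.0]
finger_gap: 0.0704
gripper_force: 0.0
```

View pics/b.png

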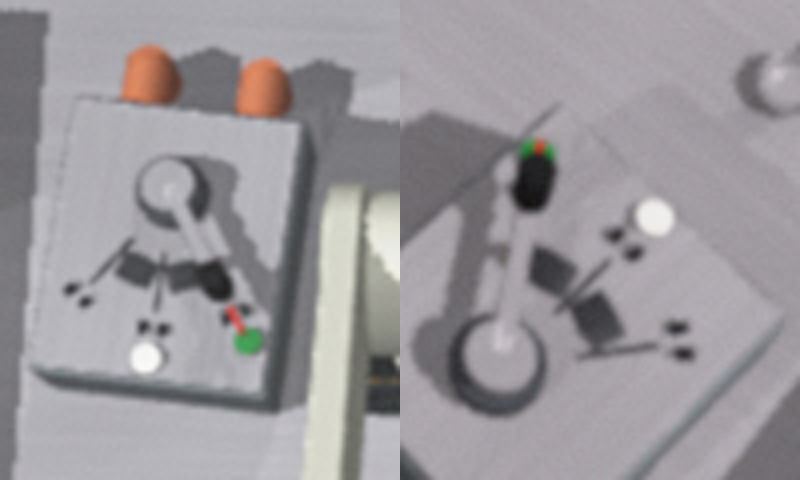

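The pointer's red tip lies over the green stud in both views, top crop (245,335) and scene crop (540,148), so the lever is in the green notch and released. Next is the handle.

```bash
python3 -m creep '[[[50,0,0,0,0.184],[50,0,0,0,0.184],[50,0,0,0,0.184],[50,0,0,0,0.184],[50,0,0,0,0.184],[50,0,0,0,0.184],[50,0,0,0,0.184],[50,0,0,0,0.184],[50,0,0,0,0.184],[50,-17,5,0,0],[50,-40,11,0,0],[50,-40,11,0,0],[50,-40,11,0,0],[50,-40,11,0,0],[50,-40,10,0,0],[50,-25,6,0,0],[50,-15,4,0,0],[50,0,0,0,0],[50,0,0,0,0]]]'; python3 - <<'E'
from h import *;import cv2
q=read_state();print(q["tcp_pos"],q["ee_rot"])
t=snapshot("top");s=snapshot("scene")
f=lambda i,x,y:cv2.resize(i[y:y+100,x:x+100],None,fx=4,fy=4,interpolation=cv2.INTER_CUBIC)
cv2.imwrite("pics/c.png",np.hstack([f(t,330,150),f(s,210,110)]))
E
```

```text
time: 10.6
tcp_pos: [0.5591, -0.2503, 0.2176]
ee_rot: [-3.141, -0.0, 1.487]
contact_force: [0.1, 0.3, -0.3]
finger_gap: 0.0499
gripper_force: 0.0
[ 0.55907233 -0.25029806  0.21755372] [-3.14123596e+00 -4.82119988e-04  1.48694256e+00]
```

View pics/c.png

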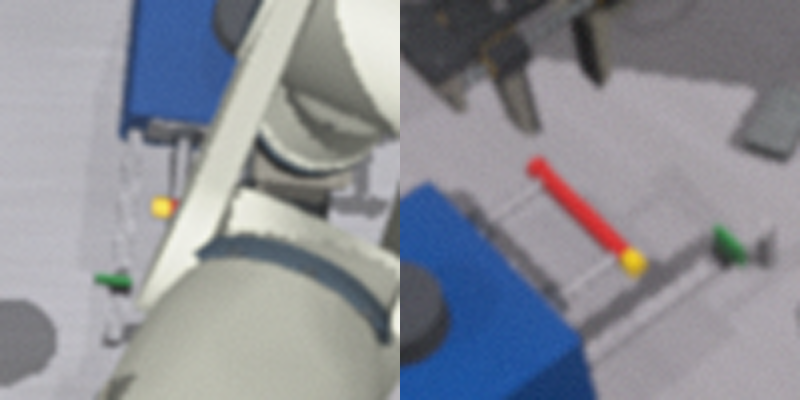

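The scene crop shows the fingers above and across the red bar, which runs (538,168) to (632,262), with the green fin at (730,245) and the way down clear. Next I descend and grip.

```bash
python3 -m creep '[[[50,0,0,25,0],[50,0,0,40,0],[50,0,0,40,0],[50,0,0,30,0],[50,0,0,15,0],[50,0,0,5,0],[50,0,0,0,0],[12,0,0,0,0],[12,0,0,0,0],[12,0,0,0,0],[12,0,0,0,0],[12,0,0,0,0]]]' 40
```

```text
time: 12.2
tcp_pos: [0.561, -0.2517, 0.0631]
ee_rot: [3.138, 0.001, 1.485]
contact_force: [6.4, 0.3, -2.3]
finger_gap: 0.0152
gripper_force: 40.0
```

```bash
python3 -m creep '[[[12,0,-3,0,0],[12,0,-6,0,0],[12,0,-8,0,0],[12,0,-8,0,0],[12,0,-8,0,0],[12,0,-8,0,0],[12,0,-8,0,0],[12,0,-6,0,0],[12,0,-3,0,0],[12,0,-2,0,0],[12,0,0,0,0],[12,0,0,0,0]]]'; python3 - <<'E'
from h import *;import cv2
q=read_state();print(q["tcp_pos"],q["ee_rot"])
t=snapshot("top");s=snapshot("scene")
f=lambda i,x,y:cv2.resize(i[y:y+60,x:x+50],None,fx=8,fy=8,interpolation=cv2.INTER_CUBIC)
cv2.imwrite("pics/d.png",np.hstack([f(t,340,195),f(s,250,140)]))
E
```

```text
time: 13.7
tcp_pos: [0.5025, -0.2459, 0.063]
ee_rot: [3.136, -0.0, 1.485]
contact_force: [11.6, 5.0, -7.2]
finger_gap: 0.015
gripper_force: 40.0
[ 0.5024816  -0.24590332  0.06303408] [ 3.13602388e+00 -3.79122606e-04  1.48476651e+00]
```

View pics/d.png

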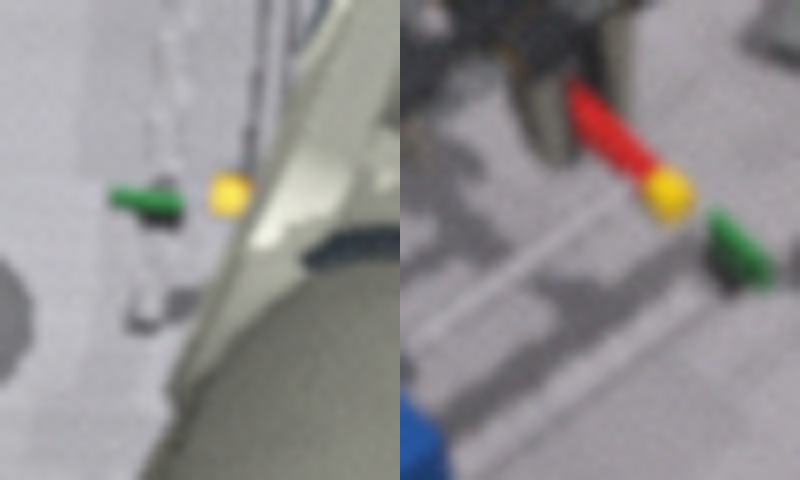

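Top crop: yellow bar end at (230,195), fin top from (112,194) to (182,203). Scene crop: bar end at (668,195), fin top edge from (716,210) to (774,266). The bar is almost level with the fin, so I'll compute what remains.

```bash
python3 - <<'E'
from h import *;import cv2
np.set_printoptions(precision=4,suppress=True)
T=lambda x,y:(340+(x+.5)/8-.5,195+(y+.5)/8-.5)
S=lambda x,y:(250+(x-400+.5)/8-.5,140+(y+.5)/8-.5)
tc=np.array([.5025,-.2459])
for w in(-.075,-.085,-.095):
    n=np.array([np.cos(w),np.sin(w)])
    m=np.array([-n[1],n[0]])
    print(w,"tcp",tc@n)
    for nm,c,p,z in(("yel","top",T(230,195),.083),("fin","top",T(148,199),.086),("finL","top",T(112,194),.086),("finR","top",T(182,203),.086),
      ("yel","scene",S(668,195),.082),("bar","scene",S(610,125),.082),("fin","scene",S(745,238),.086),("finface","scene",S(738,245),.075)):
        P=plane(c,*p,z)[:2];print(nm,c,P,"x %.4f y %.4f"%((P-tc)@n,(P-tc)@m))
print(ray("top",0,0)[0],ray("scene",0,0)[0])
# predicted yellow/bar-mid & fin with sub-pixel centroids
for c in("top","scene"):
    h=cv2.cvtColor(snapshot(c),cv2.COLOR_BGR2HSV)
    for cn,lo,hi in(("green",(45,80,40),(85,255,255)),("yel",(20,120,100),(35,255,255))):
        k,_,st,ce=cv2.connectedComponentsWithStats(cv2.inRange(h,lo,hi))
        print(c,cn,[(st[i].tolist(),ce[i].round(2).tolist()) for i in range(1,k) if st[i,4]>7])
E
```

```text
-0.075 tcp 0.5195125961197515
yel top [ 0.5059 -0.1899] x -0.0008 y 0.0561
fin top [ 0.5031 -0.1562] x -0.0062 y 0.0895
finL top [ 0.5048 -0.1416] x -0.0055 y 0.1042
finR top [ 0.5017 -0.17  ] x -0.0065 y 0.0756
yel scene [ 0.5095 -0.1894] x 0.0028 y 0.0569
bar scene [ 0.5013 -0.2282] x -0.0025 y 0.0176
fin scene [ 0.5061 -0.1525] x -0.0034 y 0.0934
finface scene [ 0.5052 -0.1579] x -0.0039 y 0.0879
-0.085 tcp 0.5215621516385149
yel top [ 0.5059 -0.1899] x -0.0014 y 0.0561
fin top [ 0.5031 -0.1562] x -0.0070 y 0.0894
finL top [ 0.5048 -0.1416] x -0.0065 y 0.1041
finR top [ 0.5017 -0.17  ] x -0.0072 y 0.0755
yel scene [ 0.5095 -0.1894] x 0.0022 y 0.0569
bar scene [ 0.5013 -0.2282] x -0.0027 y 0.0175
fin scene [ 0.5061 -0.1525] x -0.0043 y 0.0933
finface scene [ 0.5052 -0.1579] x -0.0047 y 0.0879
-0.095 tcp 0.5235595513767484
yel top [ 0.5059 -0.1899] x -0.0020 y 0.0561
fin top [ 0.5031 -0.1562] x -0.0079 y 0.0893
finL top [ 0.5048 -0.1416] x -0.0076 y 0.1041
finR top [ 0.5017 -0.17  ] x -0.0080 y 0.0755
yel scene [ 0.5095 -0.1894] x 0.0017 y 0.0569
bar scene [ 0.5013 -0.2282] x -0.0029 y 0.0175
fin scene [ 0.5061 -0.1525] x -0.0053 y 0.0933
finface scene [ 0.5052 -0.1579] x -0.0056 y 0.0878
[ 0.2866 -0.0248  1.4504] [0.9618 0.376  1.1162]
top green [([249, 192, 6, 6, 27], [251.74, 194.85]), ([354, 219, 9, 3, 20], [358.3, 219.8])]
top yel [([367, 217, 4, 5, 18], [368.5, 218.78])]
scene green [([289, 167, 7, 8, 29], [291.83, 170.72]), ([365, 255, 3, 5, 10], [366.2, 257.1])]
scene yel [([281, 161, 6, 7, 26], [283.27, 164.0]), ([447, 200, 18, 22, 62], [455.63, 211.34]), ([433, 283, 166, 117, 6440], [513.35, 358.64]), ([589, 335, 6, 7, 18], [591.28, 338.28]), ([595, 340, 20, 16, 60], [604.7, 348.05]), ([615, 356, 16, 13, 45], [623.38, 361.49]), ([632, 367, 8, 7, 22], [635.41, 370.41]), ([578, 371, 49, 29, 490], [603.84, 387.86]), ([570, 382, 10, 7, 21], [573.67, 385.38]), ([519, 385, 8, 10, 27], [522.37, 389.85])]
```

```bash
cat > fit.py <<'E'
from h import *;import cv2
from scipy.optimize import minimize
w=-.085;n=np.array([np.cos(w),np.sin(w)]);m=np.array([-n[1],n[0]]);O=np.array([.5025,-.2459])
def world(p): return np.c_[O+p[:,:1]*n+p[:,1:2]*m,p[:,2]]
def render(c,pts,x0,y0,s=28,k=16):
    uv=np.array([proj(c,p) for p in world(pts)]); q=((uv-[x0,y0]+.5)*k)
    im=np.zeros((s*k,s*k),np.uint8); cv2.fillConvexPoly(im,cv2.convexHull(np.round(q*16).astype(np.int32)),255,shift=4)
    return cv2.resize(im,(s,s),interpolation=cv2.INTER_AREA)/255.
def finpts(x,y,zb): return np.array([[x+a,y+b,z] for a in(-.0025,.0025) for b in(-.015,.015) for z in(zb,.086)])
def barpts(x,y,L): 
    t=np.linspace(0,2*np.pi,24); return np.array([[x+.008*np.cos(a),b,.08+.008*np.sin(a)] for a in t for b in(y-L,y)])
def fit(img,c,kind,uv):
    x0,y0=[int(v)-14 for v in uv]; p=img[y0:y0+28,x0:x0+28].astype(float);b,g,r=p[...,0],p[...,1],p[...,2]
    W=np.clip(g-np.maximum(r,b),0,None) if kind=="fin" else np.clip(np.minimum(r,g)-b,0,None)
    W[W<12]=0
    yy,xx=np.mgrid[:28,:28];W[np.hypot(xx-14,yy-14)>9]=0
    def cost(v):
        R=render(c,(finpts if kind=="fin" else barpts)(v[0]/1e3,v[1]/1e3,v[2]/1e3),x0,y0); a=(R*W).sum()/max((R*R).sum(),1e-9)
        return ((W-a*R)**2).sum()/(W**2).sum()
    best=None
    for s in((-6,86,66),(-2,88,76)) if kind=="fin" else ((0,66,14),(2,64,10)):
        o=minimize(cost,s,method="Nelder-Mead",options=dict(initial_simplex=np.array(s)+np.vstack([np.zeros(3),np.eye(3)*4]),maxiter=250))
        if best is None or o.fun<best.fun:best=o
    print(c,kind,best.x.round(2),round(best.fun,3))
if __name__=="__main__":
    for f in range(1):
        for c,uf,ub in(("top",(358.3,219.8),(368.5,218.8)),("scene",(291.8,170.7),(283.3,164))):
            fit(cv2.imread(f"pics/{c}0.png"),c,"fin",uf)
            im=snapshot(c);fit(im,c,"fin",uf);fit(im,c,"bar",ub)
E
python3 fit.py
```

```text
top fin [-5.57 89.01 67.  ] 0.045
top fin [-5.92 89.18 70.38] 0.064Traceback (most recent call last):
  File "fit.py", line 29, in <module>
    im=snapshot(c);fit(im,c,"fin",uf);fit(im,c,"bar",ub)
                                      ~~~^^^^^^^^^^^^^^^
  File "fit.py", line 22, in fit
    o=minimize(cost,s,method="Nelder-Mead",options=dict(initial_simplex=np.array(s)+np.vstack([np.zeros(3),np.eye(3)*4]),maxiter=250))
    res = _minimize_neldermead(fun, x0, args, callback, bounds=bounds,
                               **options)
    fxe = func(xe)
    fx = function(np.copy(x), *(wrapper_args + args))
  File "fit.py", line 18, in cost
    R=render(c,(finpts if kind=="fin" else barpts)(v[0]/1e3,v[1]/1e3,v[2]/1e3),x0,y0); a=(R*W).sum()/max((R*R).sum(),1e-9)
  File "fit.py", line 6, in render
    uv=np.array([proj(c,p) for p in world(pts)]); q=((uv-[x0,y0]+.5)*k)
                 ~~~~^^^^^
  File "h.py", line 14, in proj
    k=get_calibration(c);V=np.array(k["view"]);q=V[:3,:3]@p+V[:3,3]
ValueError: time passes only in moves, steps and waits
```

```bash
sed -i 's/^from station import \*/from station import *\nfrom functools import lru_cache\nget_calibration=lru_cache(None)(get_calibration)/' h.py; python3 fit.py
```

```text
top fin [-5.57 89.01 67.  ] 0.045
top fin [-5.88 89.18 70.18] 0.064
top bar [-0.14 62.61 12.01] 0.053
scene fin [-4.25 89.47 67.51] 0.077
scene fin [-3.57 90.18 69.9 ] 0.063
scene bar [ 1.09 60.76 11.43] 0.069
```

```bash
python3 -m creep '[[[12,0,-2.5,0,0],[12,0,-2,0,0],[12,0,-1,0,0],[12,0,0,0,0],[12,0,0,0,0],[12,0,0,0,0]]]'; sed -i 's/^    for f in range(1)/    O=np.array(read_state()["tcp_pos"])[:2];print(O@n);\n    for f in range(1)/; s/(368.5,218.8)/(368.2,220.3)/;s/(283.3,164)/(284.8,163)/' fit.py; python3 fit.py; python3 -c "
from h import *;import cv2
s=snapshot('scene');t=snapshot('top')
f=lambda i,x,y,w,z:cv2.resize(i[y:y+w,x:x+w],None,fx=z,fy=z,interpolation=cv2.INTER_CUBIC)
cv2.imwrite('pics/e.png',np.hstack([f(t,190,120,100,4),f(s,250,130,50,8)]))"
```

```text
time: 14.8
tcp_pos: [0.4971, -0.2454, 0.063]
ee_rot: [3.136, -0.0, 1.485]
contact_force: [12.5, 5.9, -6.7]
finger_gap: 0.0151
gripper_force: 40.0
0.5161596096586291
top fin [-0.22 88.99 67.32] 0.045
top fin [-0.5  89.24 70.15] 0.064
top bar [-0.52 62.46 12.16] 0.034
scene fin [ 1.12 89.38 67.51] 0.077
scene fin [ 1.79 89.69 69.25] 0.066
scene bar [ 0.87 61.89 12.85] 0.07
```

View pics/e.png

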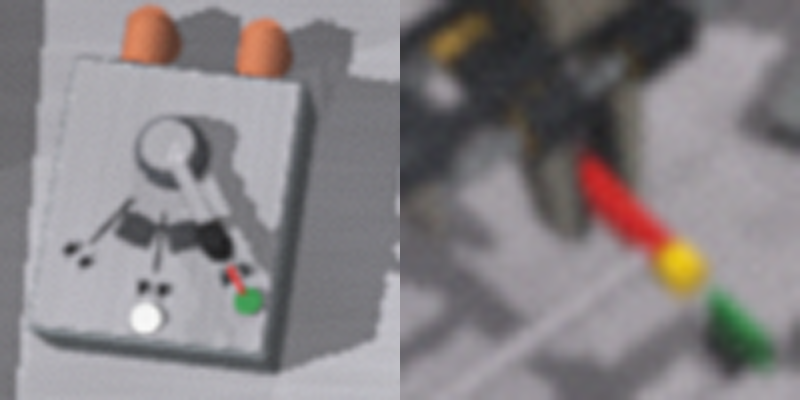

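The bar is level with the fin to within 1 mm in both cameras, at scene crop (680,265) against (735,330). The lever still points at green at (235,280), and the hold is steady.

```bash
python3 -c "
from station import *
print(job_done())"
```

```text
the job is handed in; nothing more can be done
None
```

The job is handed in, with no verdict reported back: the selector lever is released in the green notch (1.2), and the dump handle is held still at the green mark, within about 1 mm by both cameras.

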